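Cradle the ground sleeve in the V-blocks and close the strap

TASK

Lay the ground steel sleeve lengthwise in the pair of V-blocks of the holding fixture, setting it down rather than dropping it, so that it lies centred endways and beds fully into both blocks. Then swing the fixture's strap across over the sleeve until it meets its stop, and let go.

Things in the scene. Friction and masses are not known exactly. Their poses are not given: they have to be found in the camera images.
- sleeve_mid (a point): Middle (on the axis) of the workpiece: a smooth plain grey steel tube, 35 mm diameter, 106 mm long, about 0.4 kg, small dark slot near one end, lying on the bench, axis 17.5 mm above it. Its y axis runs along the tube. Two fittings of like length lie near it (a plated quick coupler and a two-tone threaded nipple, both with a hexagon): not wanted. Grip across the diameter at mid-length.
- cradle (a point): Where the seated sleeve's middle lies, 47 mm above the bench, on the fixed fixture (grey plate 130 x 165 x 10 mm). x: along the groove, level; z up. Two dark steel V-blocks, each 20 mm long (x = 30 to 50 mm either side) and 64 mm wide, 90 degree V, 44 mm wide at the top; block tops 3 mm below this point. Between them a 60 mm gap for the fingers, open down to the plate 37 mm below this point.
- strap (a joint): Level swing of the strap, a steel bar 24 x 8 mm, about the upright post at x = 0, y = -85 mm from the cradle point. 0 = across the sleeve (pointing to cradle +y), at its stop; positive = open, counter-clockwise from above (1.57 = pointing to cradle -x); at most 2.0. Starts near 1.6. Friction holds it; 1 N at the knob moves it. Underside 71 mm above the bench, 4 mm clear over the seated sleeve.
- strap_knob (a point): Middle of the black upright round knob near the strap's free end, 130 mm from the pivot axis, 98 mm above the bench. Knob 16 mm in diameter, 38 mm high (79 to 117 mm above the bench), standing on the bar's top. Pinch it or push it along its arc; at the stop it is 45 mm to the +y side of the cradle point.
Things that resemble listed ones, but are neither listed nor needed, are in the scene too. There is more than one size of the part that bears cradle; the job needs the smaller.

How it is judged:
By the outcome, as a careful person would: the job done as asked, in the order asked, and still so for the second after the job is handed in, with the robot touching nothing.
It also fails if it takes over 45 s, if anything falls off the work surface, if the arm or the gripper's body presses on something with over 40 N, if the wrist force passes 120 N, or if a joint passes its speed limit or range.

ROBOT

A 6-joint arm with a two-finger parallel gripper is mounted at the origin on a cart in front of the work surface, level with it; the furniture and walls round the work are solid. World frame = base frame: x ahead of the robot, y to its left, z up, the work surface at z = 0. Lengths are in m, angles in rad, forces in N, time in s.
With the tool pointing down it reaches from about 0.35 to 0.775 m from the base axis. Payload 5.5 kg.
Tool frame: the origin (TCP) lies at the very end of the fingers, on their centre line; the grasp point (between the pads) lies 19 mm behind it; z points along the fingers, y is the direction in which the jaws open and shut (so a half turn about z gives the same grasp; the last joint's range is limited). The gripper opens to 85 mm and grips with 20 to 120 N. Pads are 22 mm wide; open, the fingers measure 114 mm over their backs; the gripper's body (76 mm by 85 mm) begins 54 mm behind the grasp point. The pads swing forward as they close: fully open they stand 13 mm farther back than shut.
Start: joints at [1.086, 0.313, 0.046, 1.304, 0, 1.431], TCP at [0.194, 0.541, 0.231] pointing down, gripper open.
Joint ranges: [-2.76, 2.76], [-0.86, 1.69], [-1.03, 1.26], [-2.2, 2.34], [-1.47, 1.5], [-3.14, 3.14]. Speed limits (rad/s): [2.57, 2.57, 3.14, 3.14, 3.14, 3.14].

INTERFACE

Orientations are given as a unit quaternion [w, x, y, z].
In Python, from workcell import get_state, vision, workorder, silhouettes, tip_of gives the robot as it stands.
- The arm moves only by the shell command python3 -m inch 'ROWS' [FORCE]. ROWS is JSON, a list of rows, each a list of 7 numbers: the shift along the tool's x, y, z in cm, then the turn, a rotation vector about the tool's x, y, z in degrees, then the finger opening in cm, from 0 to 8.54. In form: [[dx, dy, dz, rx, ry, rz, hand], ...]. A call has 1 to 5 rows; each row shifts and turns the commanded pose from where the row before left it, along the tool's axes as they then stand; what a row does not reach is not made up. A row lasts 1/10 s, in which the tool goes at most 50 mm and 8.59 degrees, less where a joint would pass 70% of its speed; a pose out of reach is approached as far as the arm can. A call with a gripper value outside its range is refused whole. The fingers move at their own pace and stop on an object; FORCE is the grip in N (left out, the last holds). Time passes only in rows, so rows that do not move let the fingers close. It gives the time, the measured TCP pose, the force and the opening at its end, in the units of the state.
- get_state(): the state, without advancing time (a new reading comes with each control period).
- vision.read_camera(name): name is "scene" or "top" or "wrist"; returns a dict with "pixels" (384x512x3 uint8, red, green, blue), "depth" (384x512 float32, m along the optical axis (not along the pixel's ray), 0 where there is no reading), "mtx" (3x3 intrinsics, pixels), "k1" (the pictures are not rectified: a ray, as slopes to the right and down, at radius r is drawn at 1 + k1 r^2 times it, then the intrinsics apply), "T" (4x4, takes a point from camera to world coordinates); the wrist camera has in their place "tool_from_camera" (4x4, takes a point from camera to tool coordinates, whose origin is the TCP and whose axes are the flange's). Camera axes: x right, y up, looking along -z (the intrinsics and any distortion apply to the point x, -y, -z); pixel columns grow to the right and rows downward; lengths in m; the calibration is good to about 2 mm. A picture is of the moment at which its call begins: read the wrist's pose just before it.
- workorder.hand_in(): hands the job in, once; it reports no verdict.
Trained networks look in a picture, given as the dict that the camera call returned (one of the last four; its "shot" number tells which), for a name from the list of things; names that differ only in an ending like _2 or _b are one class to them, and where a whole thing is asked for, a point or a joint stands for the part that bears it (a point fixed in the world has none). Each returns a list of dicts, best first, with "confidence" (0 to 1); they miss things now and then, are a little off and sometimes report something else, mostly with a low value. They report only what shows in the picture. A call takes as long as a camera call. They do not tell look-alikes from the thing itself.
- silhouettes(picture, label): "mask" (384x512 bool, what is visible of it) and "location" ([column, row] in pixels, amid what is visible of it).
- tip_of(picture, label): "location" ([column, row] in pixels: a listed point, or the origin of a listed thing).
The state is a dict: "clock": time; "joint_pos": joint angles; "qvel": joint speeds; "tau": joint torques, N m; "tcp_pos": TCP position; "orientation": TCP orientation; "wrist_force": force on the tool from outside, world axes, zero at the start; "ft_torque": the same for the moment, N m; "finger_gap": finger opening in m.
Only numpy, scipy, OpenCV 4.12 (cv2) and the standard library are available. Lean on these libraries where they do the work, as an engineer would, in place of code of your own. Each camera call takes 0.05 s, during which the arm holds its last target.

## Working session

There is one attempt and no reset: what is moved stays moved. The work goes in short steps, Python scripts to look and compute and a shell command to move; the robot and the scene stay as the last step left them, time stands still between calls to the robot, and variables do not carry over. Pictures are saved under pics/ and viewed, and the job is handed in when it is done.

```bash
ls; mkdir -p pics
cat > h.py <<'E'
import numpy as np, cv2
from scipy.spatial.transform import Rotation as R
from workcell import get_state, vision, workorder, silhouettes, tip_of
def Tcp(s):
    T=np.eye(4); q=s['orientation']; T[:3,:3]=R.from_quat([q[1],q[2],q[3],q[0]]).as_matrix(); T[:3,3]=s['tcp_pos']; return T
def cam(name):
    s=get_state(); p=vision.read_camera(name)
    p['W']=p['T'] if 'T' in p else Tcp(s)@p['tool_from_camera']
    return p
def ray(p,c,r):
    K=p['mtx']; k=float(np.ravel(p['k1'])[0])
    u=cv2.undistortPoints(np.array([[[c,r]]],float),np.array(K,float),np.array([k,0,0,0.]))[0,0]
    return np.array([u[0],-u[1],-1.])
def pix(p,c,r,z=None):
    d=ray(p,c,r); W=p['W']
    if z is None:
        dd=p['depth'][int(round(r)),int(round(c))]; return (W@np.append(d*dd,1))[:3]
    w=W[:3,:3]@d; o=W[:3,3]; return o+w*(z-o[2])/w[2]
def proj(p,X):
    q=np.linalg.inv(p['W'])@np.append(X,1); x,y=q[0]/-q[2],-q[1]/-q[2]
    k=float(np.ravel(p['k1'])[0]); f=1+k*(x*x+y*y); K=np.array(p['mtx']); return K[0,0]*x*f+K[0,2],K[1,1]*y*f+K[1,2]
def cloud(p,mask=None):
    D=p['depth']; h,w=D.shape; g=np.stack(np.meshgrid(np.arange(w),np.arange(h)),-1).reshape(-1,1,2).astype(float)
    u=cv2.undistortPoints(g,np.array(p['mtx'],float),np.array([float(np.ravel(p['k1'])[0]),0,0,0.])).reshape(h,w,2)
    P=np.stack([u[...,0]*D,-u[...,1]*D,-D],-1)@p['W'][:3,:3].T+p['W'][:3,3]
    m=D>0
    if mask is not None: m&=mask
    return P[m]
def save(p,n,s=1.5): cv2.imwrite('pics/'+n,cv2.resize(p['pixels'][:,:,::-1],None,fx=s,fy=s,interpolation=cv2.INTER_CUBIC))
E
python3 - <<'E'
from h import *
np.set_printoptions(precision=4,suppress=True)
print(get_state())
for n in ['scene','top','wrist']:
    p=cam(n); save(p,n+'0.png'); print(n,p['W'],p['mtx'],p['k1'])
    for l in ['sleeve_mid','cradle','strap','strap_knob']:
        print(l,[(np.round(t['location']),round(t['confidence'],2)) for t in tip_of(p,l)],'SIL',[(np.round(t['location']),round(t['confidence'],2),t['mask'].sum()) for t in silhouettes(p,l)])
E
```

```text
pics
{'clock': 0.0, 'joint_pos': array([1.0864, 0.314 , 0.045 , 1.3036, 0.    , 1.4312]), 'qvel': array([ 0.0011, -0.0008, -0.0012,  0.0007, -0.0004, -0.0013]), 'tau': array([  0.0018, -48.0614,  29.8542,   0.019 ,   0.0001,  -0.    ]), 'tcp_pos': array([0.1941, 0.5407, 0.2304]), 'orientation': array([-0.0003,  0.1716,  0.9852, -0.0009]), 'wrist_force': array([-0.6145, -0.0369, -0.2369]), 'ft_torque': array([ 0.0348, -0.0623,  0.0042]), 'finger_gap': 0.08532192831990222}
scene [[ 0.7025  0.5013 -0.5051  0.1103]
 [-0.7116  0.4857 -0.5076 -0.4503]
 [-0.0091  0.716   0.698   0.8244]
 [ 0.      0.      0.      1.    ]] [[469.0059   0.     255.7075]
 [  0.     469.0059 189.9599]
 [  0.       0.       1.    ]] -0.1368165451644754
sleeve_mid [(array([208., 193.]), 0.94)] SIL [(array([212., 191.]), 0.9, np.int64(619)), (array([314., 299.]), 0.18, np.int64(949))]
cradle [(array([296., 253.]), 0.68), (array([329., 163.]), 0.66)] SIL [(array([305., 278.]), 0.85, np.int64(4374)), (array([338., 186.]), 0.85, np.int64(5920))]Traceback (most recent call last):
  File "<stdin>", line 7, in <module>
ValueError: it knows: cradle, sleeve_mid, strap_knob
```

Run:
```python
from h import *
np.set_printoptions(precision=4,suppress=True)
for n in ['scene','top','wrist']:
    p=cam(n); save(p,n+'0.png'); print(n,p['W'][:3,3])
    for l in ['sleeve_mid','cradle','strap_knob']:
        print(l,[(np.round(t['location']),round(t['confidence'],2),pix(p,*t['location'])) for t in tip_of(p,l)],'SIL',[(np.round(t['location']),round(t['confidence'],2),t['mask'].sum()) for t in silhouettes(p,l)])
```

```text
scene [ 0.1103 -0.4503  0.8244]
sleeve_mid [(array([210., 191.]), 0.98, array([0.601 , 0.1993, 0.0353]))] SIL [(array([210., 192.]), 0.93, np.int64(611))]
cradle [(array([295., 255.]), 0.9, array([ 0.6136, -0.0622,  0.0092]))] SIL [(array([306., 278.]), 0.87, np.int64(4427)), (array([341., 181.]), 0.62, np.int64(5861))]
strap_knob [(array([302., 316.]), 0.84, array([ 0.462 , -0.2051,  0.1087])), (array([311., 127.]), 0.76, array([0.8473, 0.0988, 0.1484]))] SIL [(array([339., 150.]), 0.78, np.int64(1120)), (array([310., 301.]), 0.75, np.int64(999)), (array([304., 277.]), 0.53, np.int64(4552))]
top [0.5099 0.1286 1.0605]
sleeve_mid [(array([216., 206.]), 0.83, array([0.6033, 0.2167, 0.0332]))] SIL [(array([219., 206.]), 0.88, np.int64(533))]
cradle [(array([331., 210.]), 0.95, array([ 0.6015, -0.0899,  0.0084])), (array([282., 106.]), 0.85, array([0.8497, 0.0525, 0.1098]))] SIL [(array([344., 217.]), 0.88, np.int64(3311)), (array([296., 118.]), 0.83, np.int64(5363))]
strap_knob [(array([382., 260.]), 0.59, array([ 0.4711, -0.1917,  0.1162])), (array([260., 100.]), 0.57, array([0.8449, 0.1083, 0.1628]))] SIL [(array([293., 108.]), 0.76, np.int64(1181)), (array([371., 240.]), 0.65, np.int64(593))]
wrist [0.132  0.5653 0.3725]
sleeve_mid [] SIL []
cradle [] SIL []
strap_knob [] SIL []
```

View pics/scene0.png

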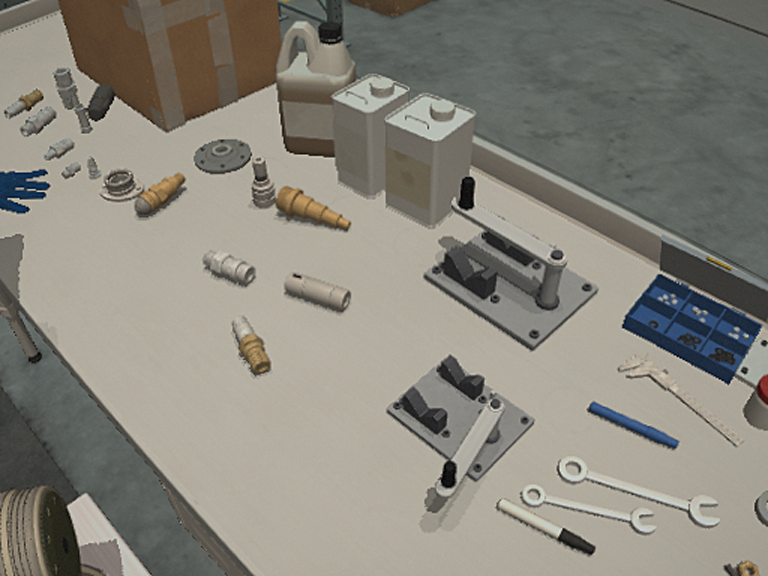

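View pics/top0.png

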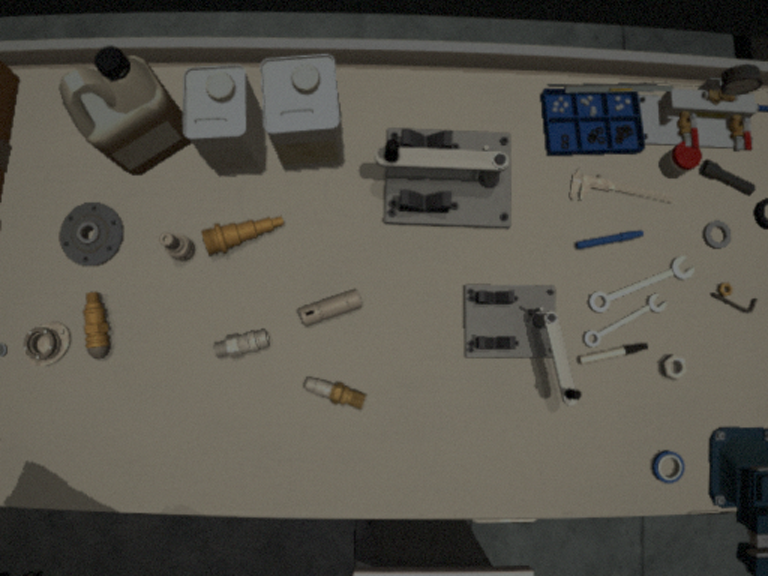

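View pics/wrist0.png

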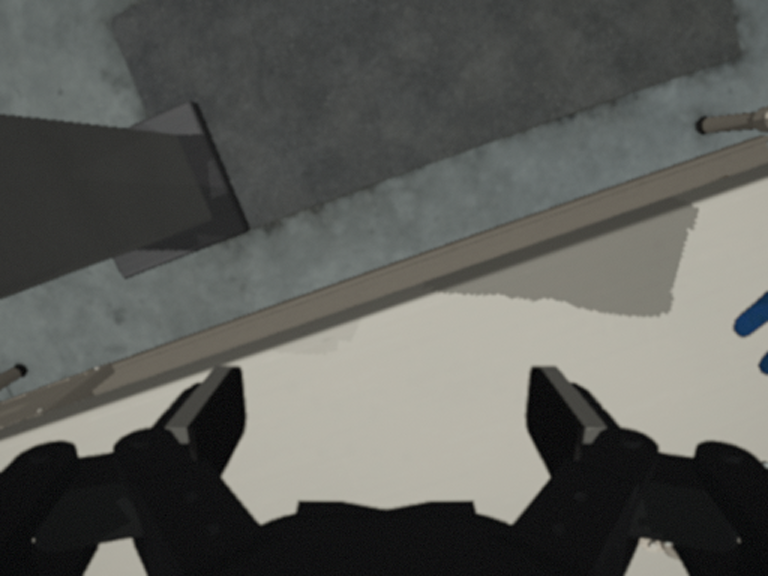

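Run:
```python
from h import *
np.set_printoptions(precision=4,suppress=True)
for n in ['scene','top']:
    p=cam(n)
    t=silhouettes(p,'sleeve_mid')[0]; P=cloud(p,t['mask']); P=P[(P[:,2]>.02)&(P[:,2]<.05)]
    xy=P[:,:2]; m=np.median(xy,0); u,s,v=np.linalg.svd(xy-xy.mean(0)); a=(xy-m)@v[0]
    print(n,'sleeve',m,v[0],np.degrees(np.arctan2(v[0][1],v[0][0])),a.min(),a.max(),m+v[0]*(a.min()+a.max())/2,P[:,2].max())
    C=cloud(p); 
    for lo,hi,nm in [(.038,.05,'block'),(.005,.015,'plate'),(.072,.086,'strap'),(.1,.125,'knob')]:
        B=C[(C[:,2]>lo)&(C[:,2]<hi)&(abs(C[:,0]-.57)<.18)&(abs(C[:,1]+.12)<.15)]
        if len(B)>5:
            r=cv2.minAreaRect(B[:,:2].astype(np.float32)); print(nm,len(B),np.median(B,0),r, B.min(0),B.max(0))
```

```text
scene sleeve [0.6026 0.2008] [ 0.3527 -0.9357] -69.34442290277275 -0.05660612085214507 0.05052815667073036 [0.6015 0.2037] 0.03949497975287786
block 310 [ 0.5594 -0.0699  0.0432] ((0.5893613696098328, -0.1143682599067688), (0.12848785519599915, 0.10100103169679642), 89.39781188964844) [ 0.539  -0.1786  0.0381] [ 0.6404 -0.0506  0.049 ]
plate 2742 [ 0.5863 -0.1279  0.0104] ((0.574202835559845, -0.12319090962409973), (0.2931775748729706, 0.34773126244544983), 89.88824462890625) [ 0.4003 -0.2699  0.005 ] [0.7481 0.0233 0.015 ]
strap 862 [ 0.5265 -0.1856  0.0792] ((0.5285015106201172, -0.18423046171665192), (0.17351862788200378, 0.02666575461626053), 14.284326553344727) [ 0.4439 -0.2126  0.0721] [ 0.6098 -0.1502  0.0858]
knob 99 [ 0.4616 -0.2008  0.1149] ((0.4634220004081726, -0.19950000941753387), (0.014448445290327072, 0.013991476967930794), 85.42008972167969) [ 0.4566 -0.2068  0.1005] [ 0.4707 -0.1925  0.1214]
top sleeve [0.6079 0.2027] [ 0.3413 -0.9399] -70.0421210653837 -0.05353764985253489 0.05160173599338695 [0.6076 0.2036] 0.039143584645858986
block 194 [ 0.5944 -0.0996  0.0427] ((0.5914530754089355, -0.10773352533578873), (0.09703481197357178, 0.11503374576568604), 0.7708848118782043) [ 0.5424 -0.1654  0.0382] [ 0.6398 -0.0496  0.0485]
plate 2369 [ 0.5917 -0.1251  0.0097] ((0.5746614933013916, -0.12496240437030792), (0.2908802628517151, 0.3435428738594055), 88.88906860351562) [ 0.4009 -0.2698  0.005 ] [0.7439 0.0238 0.015 ]
strap 558 [ 0.53   -0.1819  0.0787] ((0.5295618772506714, -0.18239593505859375), (0.16874776780605316, 0.02735915593802929), 14.030219078063965) [ 0.448  -0.2097  0.0723] [ 0.6081 -0.1487  0.0858]
knob 42 [ 0.4658 -0.1947  0.1156] ((0.4653550982475281, -0.1967063993215561), (0.013926981948316097, 0.013644898310303688), 62.64725112915039) [ 0.4593 -0.2053  0.1021] [ 0.472  -0.1897  0.1191]
```

```bash
cat >> h.py <<'E'
def plan(target,yaw,n=None,vmax=4.8,wmax=8.4,cur=None):
    """print tool-frame rows to reach target TCP pos, tool y heading yaw deg, pointing down"""
    T=Tcp(get_state()) if cur is None else cur
    y=np.radians(yaw); yv=np.array([np.cos(y),np.sin(y),0]); zv=np.array([0,0,-1.]); G=np.stack([np.cross(yv,zv),yv,zv],1)
    rv=R.from_matrix(T[:3,:3].T@G).as_rotvec(degrees=True); d=np.array(target)-T[:3,3]
    m=max(int(np.ceil(np.linalg.norm(d)*100/vmax)),int(np.ceil(np.linalg.norm(rv)/wmax)),1)
    n=n or m
    A=T[:3,:3].copy(); p=T[:3,3].copy()
    for i in range(n):
        goal=T[:3,3]+d*(i+1)/n
        s=np.round(A.T@(goal-p)*100,2); r=np.round(R.from_matrix(A.T@G).as_rotvec(degrees=True)/(n-i),1)
        p=p+A@s/100; A=A@R.from_rotvec(r,degrees=True).as_matrix()
        print([float(x)+0. for x in [*s,*r]])
    print('end',p.round(4))
E
python3 - <<'E'
from h import *
plan([.604,.204,.2],20)
E
```

```text
[-4.16, -1.49, 0.26, 0.0, 0.0, 4.2]
[-4.26, -1.18, 0.26, 0.0, 0.0, 4.2]
[-4.34, -0.87, 0.26, 0.0, 0.0, 4.2]
[-4.38, -0.55, 0.26, 0.0, 0.0, 4.2]
[-4.42, -0.22, 0.27, 0.0, 0.0, 4.2]
[-4.42, 0.1, 0.26, 0.0, 0.0, 4.2]
[-4.4, 0.42, 0.26, 0.0, 0.0, 4.2]
[-4.36, 0.75, 0.26, 0.0, 0.0, 4.2]
[-4.29, 1.06, 0.26, 0.0, 0.0, 4.2]
[-4.2, 1.37, 0.26, 0.0, 0.0, 4.1]
[-4.1, 1.67, 0.26, 0.0, 0.0, 4.2]
[-3.96, 1.97, 0.26, 0.0, 0.0, 4.1]
end [0.604 0.204 0.2  ]
```

```bash
python3 -m inch '[[-4.16,-1.5,0.26,0,0,4.2,8.5],[-4.26,-1.2,0.26,0,0,4.2,8.5],[-4.34,-0.87,0.26,0,0,4.2,8.5],[-4.38,-0.55,0.26,0,0,4.2,8.5],[-4.42,-0.22,0.26,0,0,4.2,8.5]]'
python3 -m inch '[[-4.42,0.1,0.26,0,0,4.2,8.5],[-4.4,0.42,0.26,0,0,4.2,8.5],[-4.36,0.75,0.26,0,0,4.2,8.5],[-4.3,1.06,0.26,0,0,4.2,8.5],[-4.2,1.37,0.26,0,0,4.2,8.5]]'
python3 -m inch '[[-4.1,1.67,0.26,0,0,4.2,8.5],[-3.96,1.97,0.26,0,0,4.1,8.5],[0,0,0,0,0,0,8.5],[0,0,0,0,0,0,8.5]]'
python3 - <<'E'
from h import *
p=cam('wrist'); save(p,'wrist1.png'); np.set_printoptions(precision=4,suppress=True)
print(Tcp(get_state()))
S=[t for t in silhouettes(p,'sleeve_mid')]
for t in tip_of(p,'sleeve_mid'): print(t['location'],t['confidence'],pix(p,*t['location'],z=.035),pix(p,*t['location']))
for t in S: 
    P=cloud(p,t['mask']); P=P[(P[:,2]>.015)&(P[:,2]<.05)]
    xy=P[:,:2].astype(np.float32); r=cv2.minAreaRect(xy); print(t['confidence'],t['location'],r,P[:,2].max())
    cp=np.array(r[0]);u,s,v=np.linalg.svd(xy-xy.mean(0),full_matrices=False); print(xy.mean(0),np.degrees(np.arctan2(v[0][1],v[0][0])),np.percentile((xy-xy.mean(0))@v[0],[0,1,99,100]),np.percentile((xy-xy.mean(0))@v[1],[0,1,99,100]))
E
```

```text
clock: 2.0
tcp_pos: [0.3661, 0.3993, 0.2184]
orientation: [0.0, 0.349, 0.937, 0.0]
wrist_force: [-0.5, 0.4, 0.6]
finger_gap: 0.0851
clock: 2.5
tcp_pos: [0.5369, 0.2585, 0.2053]
orientation: [0.0, 0.515, 0.857, 0.0]
wrist_force: [1.2, 0.7, -0.9]
finger_gap: 0.0848
clock: 2.9
tcp_pos: [0.6043, 0.2024, 0.1994]
orientation: [-0.001, 0.575, 0.818, -0.0]
wrist_force: [-0.2, 0.5, -0.4]
finger_gap: 0.0848
[[-0.3409  0.9401 -0.0011  0.6035]
 [ 0.9401  0.3409  0.0002  0.2033]
 [ 0.0006 -0.001  -1.      0.1997]
 [ 0.      0.      0.      1.    ]]
[261.8, 174.4] 0.61 [0.608  0.2096 0.035 ] [0.6081 0.2094 0.0336]
0.63 [262.9, 174.1] ((0.6096186637878418, 0.20737673342227936), (0.034813228994607925, 0.10609487444162369), 20.0561580657959) 0.03615392908943221
[0.6083 0.2101] 109.73876 [-0.0561 -0.0541  0.0491  0.05  ] [-0.0177 -0.017   0.0165  0.0173]
```

View pics/wrist1.png

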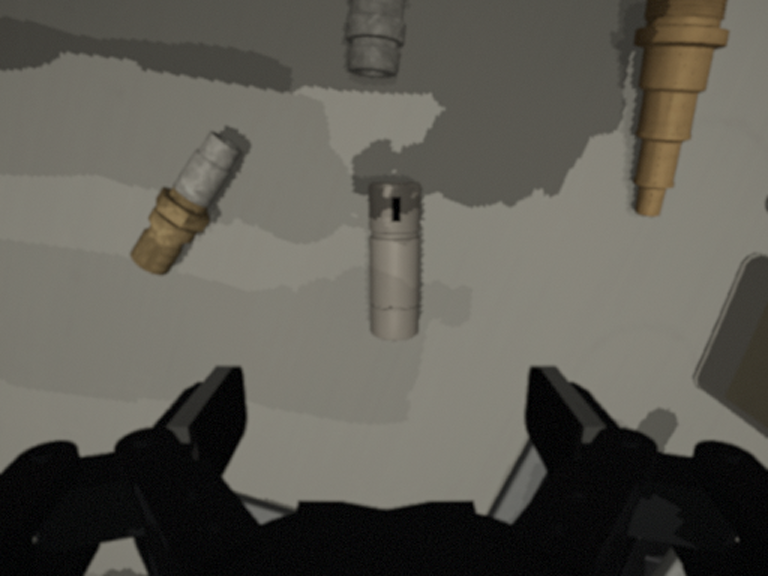

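Run:
```python
from h import *
plan([.6096,.2074,.06],20)
```

```text
[0.02, 0.24, 4.68, 0.0, 0.0, 0.0]
[0.02, 0.25, 4.67, 0.0, 0.0, 0.0]
[0.02, 0.24, 4.68, 0.0, 0.0, 0.0]
end [0.6096 0.2074 0.06  ]
```

```bash
python3 -m inch '[[0.03,0.24,4.6,0,0,0,8.5],[0.03,0.24,4.6,0,0,0,8.5],[0.02,0.24,4.0,0,0,0,8.5],[0,0,2,0,0,0,8.5],[0,0,0,0,0,0,8.5]]'
python3 - <<'E'
from h import *
p=cam('wrist'); save(p,'wrist2.png')
for t in silhouettes(p,'sleeve_mid')[:1]:
    P=cloud(p,t['mask']); P=P[(P[:,2]>.015)&(P[:,2]<.05)]
    print(t['confidence'],cv2.minAreaRect(P[:,:2].astype(np.float32)),P.max(0),len(P))
print(get_state()['tcp_pos'])
E
```

```text
clock: 3.55
tcp_pos: [0.6064, 0.2074, 0.0447]
orientation: [-0.002, 0.573, 0.82, -0.003]
wrist_force: [-1.5, -0.0, 0.3]
finger_gap: 0.0851
0.7 ((0.6098184585571289, 0.2074955254793167), (0.035125039517879486, 0.10629362612962723), 19.976980209350586) [0.64330204 0.26262023 0.03594698] 11077
[0.60991998 0.20776649 0.04894519]
```

View pics/wrist2.png

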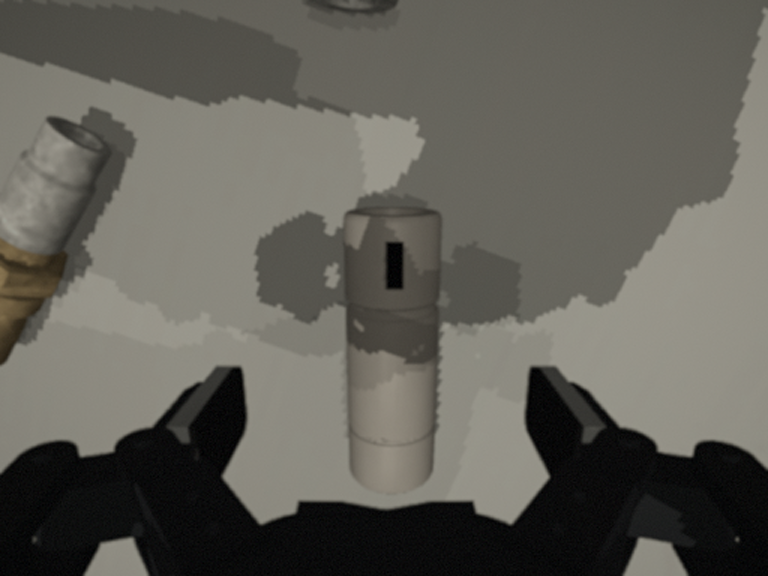

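```bash
python3 -m inch '[[0,0,2,0,0,0,8.5],[0,0,1.5,0,0,0,8.5],[0,0,0.8,0,0,0,8.5],[0,0,0,0,0,0,8.5]]' 60
python3 -m inch '[[0,0,0,0,0,0,6],[0,0,0,0,0,0,3.2],[0,0,0,0,0,0,3.2],[0,0,0,0,0,0,2.5],[0,0,0,0,0,0,2.5]]' 60
python3 -m inch '[[0,0,0,0,0,0,2.5],[0,0,0,0,0,0,2.5]]'
```

```text
clock: 4.05
tcp_pos: [0.6105, 0.2071, 0.0058]
orientation: [0.0, 0.574, 0.819, 0.0]
wrist_force: [-0.1, -0.4, 0.5]
finger_gap: 0.0845
clock: 4.55
tcp_pos: [0.6108, 0.2068, 0.0061]
orientation: [0.0, 0.574, 0.819, 0.0]
wrist_force: [-1.6, -1.3, 6.0]
finger_gap: 0.0328
clock: 4.75
tcp_pos: [0.6107, 0.2068, 0.0062]
orientation: [0.0, 0.574, 0.819, 0.0]
wrist_force: [-2.2, -0.4, 5.9]
finger_gap: 0.0327
```

Run:
```python
from h import *
p=cam('wrist'); save(p,'wrist3.png')
p=cam('scene'); c,r=proj(p,[.61,.207,.03]); c,r=int(c),int(r); cv2.imwrite('pics/sc3.png',cv2.resize(p['pixels'][r-70:r+70,c-90:c+90,::-1],None,fx=4,fy=4,interpolation=cv2.INTER_CUBIC))
print(get_state()['wrist_force'],get_state()['ft_torque'])
```

```text
[-2.59025475 -1.55726841  5.87368637] [-0.1070036   0.35686715 -0.02274879]
```

View pics/wrist3.png

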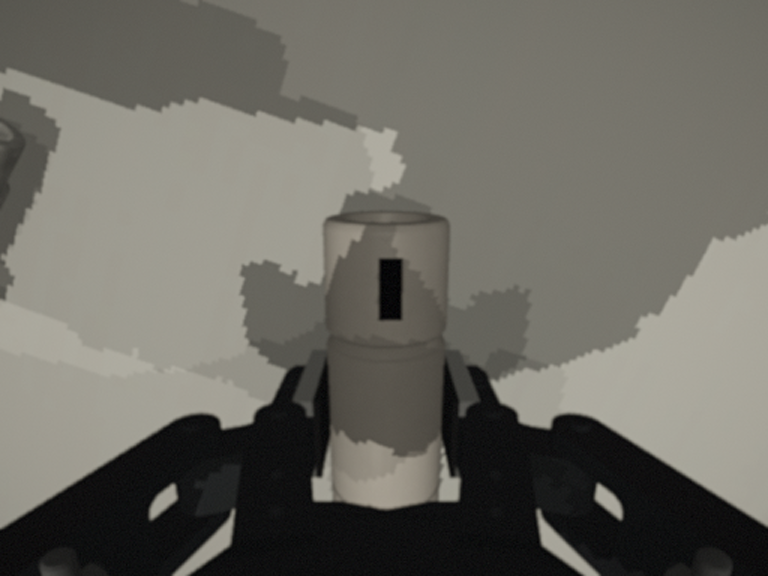

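View pics/sc3.png

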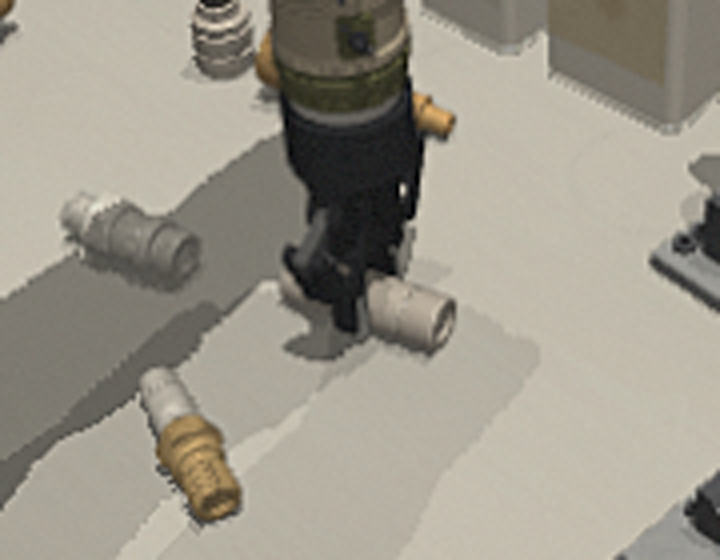

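```bash
python3 -m inch '[[0,0,-0.3,0,0,0,2.5],[0,0,-1,0,0,0,2.5],[0,0,-3,0,0,0,2.5],[0,0,-4,0,0,0,2.5],[0,0,0,0,0,0,2.5]]' 80
python3 - <<'E'
from h import *
s=get_state(); print(s['wrist_force'],s['ft_torque'],s['finger_gap'])
p=cam('wrist'); save(p,'wrist4.png')
for t in silhouettes(p,'sleeve_mid')[:2]:
    print(t['confidence'],t['location'],t['mask'].sum())
W=Tcp(get_state())
C=cloud(p,t['mask']); L=(C-W[:3,3])@W[:3,:3]; m=(abs(L[:,1])<.02)&(L[:,2]>-.04)&(L[:,2]<.02)
L=L[m]; print(L.min(0),L.max(0)); 
for a in np.arange(-.03,.07,.01):
    b=L[abs(L[:,0]-a)<.005]; 
    if len(b)>20: print(round(a,3),np.percentile(b[:,1],[1,50,99]).round(4),np.percentile(b[:,2],[1,50]).round(4))
E
```

```text
clock: 5.35
tcp_pos: [0.6141, 0.2075, 0.0943]
orientation: [0.003, 0.574, 0.819, 0.004]
wrist_force: [0.9, 0.7, -2.6]
finger_gap: 0.032
[ 0.94692385  0.71699255 -2.56287944] [ 0.04719379 -0.16929144 -0.03152948] 0.03198855945464652
0.92 [254.2, 236.7] 15166
[-0.03568593 -0.01332634 -0.03452465] [ 0.05383853  0.01999824 -0.00099131]
-0.03 [-0.0125  0.0033  0.0197] [-0.0326 -0.0288]
-0.02 [-0.0123  0.0037  0.0195] [-0.0327 -0.0301]
-0.01 [-0.0115  0.0041  0.0196] [-0.0329 -0.0303]
0.0 [-0.0115  0.0041  0.0196] [-0.0328 -0.0304]
0.01 [-0.0122  0.0037  0.0195] [-0.033  -0.0303]
0.02 [-0.0124  0.0037  0.0195] [-0.0328 -0.0297]
0.03 [-0.0123  0.0037  0.0196] [-0.0333 -0.0304]
0.04 [-0.0124  0.0037  0.0196] [-0.0336 -0.0305]
0.05 [-0.0122  0.0037  0.0195] [-0.0331 -0.0293]
```

View pics/wrist4.png

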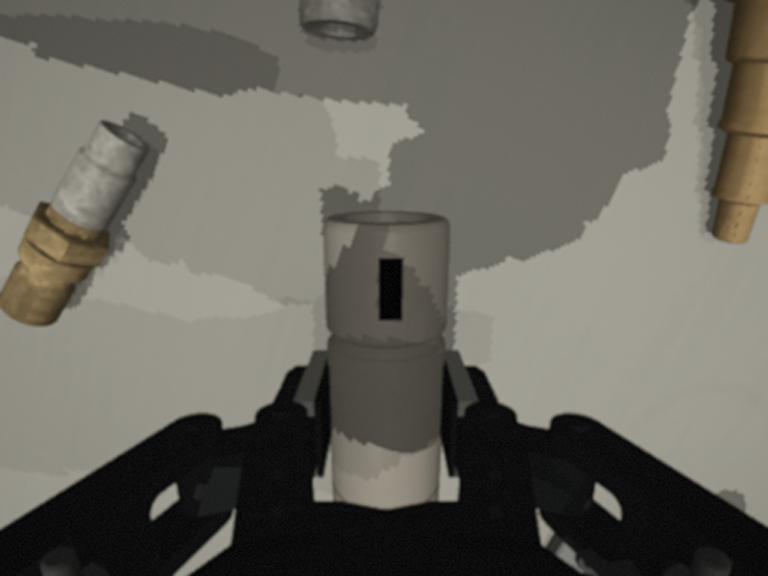

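```bash
cat > meas.py <<'E'
from h import *
def insleeve():
    p=vision.read_camera('wrist'); p['W']=p['tool_from_camera']
    ts=silhouettes(p,'sleeve_mid')
    L=cloud(p,ts[0]['mask']); m=(abs(L[:,1])<.025)&(L[:,2]>-.05)&(L[:,2]<.02); L=L[m]
    print('conf',ts[0]['confidence'],'front x',np.percentile(L[:,0],[99,99.9]))
    f=L[L[:,0]>.0]; f=f[f[:,2]<f[:,2].min()+.03]
    # circle/cylinder fit r=17.5
    from scipy.optimize import least_squares
    def res(v):
        d=np.array([1,v[2],v[3]]); d/=np.linalg.norm(d); q=f-np.array([0.02,v[0],v[1]]); return np.linalg.norm(q-np.outer(q@d,d),axis=1)-.0175
    s=least_squares(res,[0,-.015,0,0],loss='soft_l1',f_scale=.001); v=s.x
    print('axis y,z at x=0.02',v[:2],'at 0',v[:2]-.02*v[2:],'slopes deg',np.degrees(v[2:]),'rms',np.sqrt(np.mean(res(v)**2)))
E
python3 - <<'E'
from meas import *
np.set_printoptions(precision=4,suppress=True)
insleeve(); print(get_state()['tcp_pos']); insleeve(); print(get_state()['tcp_pos'],get_state()['wrist_force'])
plan([.60,.10,.19],60)
E
```

```text
conf 0.91 front x [0.0539 0.0541]
axis y,z at x=0.02 [ 0.0012 -0.0095] at 0 [ 0.0011 -0.0094] slopes deg [ 0.1067 -0.4009] rms 0.0010176549774358085
[0.6091 0.2065 0.0866]
conf 0.85 front x [0.0539 0.0541]
axis y,z at x=0.02 [ 0.0012 -0.0095] at 0 [ 0.0011 -0.0094] slopes deg [ 0.1208 -0.4554] rms 0.0010576803634392137
[0.6088 0.2064 0.0861] [ 0.1278  0.4601 -3.8147]
[-1.94, -0.9, -2.08, 0.0, 0.0, -8.0]
[-1.79, -1.16, -2.07, 0.0, 0.0, -8.0]
[-1.62, -1.4, -2.08, -0.1, 0.0, -8.0]
[-1.4, -1.61, -2.08, 0.0, -0.1, -8.0]
[-1.18, -1.78, -2.08, -0.1, 0.0, -8.1]
end [0.6001 0.1    0.19  ]
```

Run:
```python
from h import *
plan([.65,-.085,.22],90,n=10)
```

```text
[-2.88, -0.61, -1.34, 0.0, 0.0, -7.0]
[-2.78, -0.96, -1.34, 0.0, 0.0, -7.0]
[-2.65, -1.29, -1.34, 0.0, 0.0, -7.0]
[-2.46, -1.6, -1.34, 0.0, 0.0, -7.0]
[-2.26, -1.89, -1.34, 0.0, 0.0, -7.0]
[-2.01, -2.16, -1.33, 0.0, 0.0, -7.0]
[-1.73, -2.38, -1.34, 0.0, -0.1, -7.0]
[-1.43, -2.57, -1.34, 0.0, 0.0, -7.0]
[-1.1, -2.73, -1.34, 0.0, -0.1, -7.0]
[-0.77, -2.84, -1.33, -0.1, 0.0, -7.1]
end [ 0.65  -0.085  0.22 ]
```

```bash
python3 -m inch '[[-2.88,-0.6,-1.34,0,0,-7,2.5],[-2.78,-0.96,-1.34,0,0,-7,2.5],[-2.65,-1.3,-1.34,0,0,-7,2.5],[-2.46,-1.6,-1.34,0,0,-7,2.5],[-2.26,-1.9,-1.34,0,0,-7,2.5]]'
python3 -m inch '[[-2.0,-2.16,-1.34,0,0,-7,2.5],[-1.73,-2.38,-1.34,0,0,-7,2.5],[-1.43,-2.57,-1.34,0,0,-7,2.5],[-1.1,-2.73,-1.34,0,0,-7,2.5],[-0.77,-2.84,-1.34,0,0,-7,2.5]]'
python3 -m inch '[[0,0,0,0,0,0,2.5],[0,0,0,0,0,0,2.5],[0,0,0,0,0,0,2.5]]'
python3 - <<'E'
from meas import *
np.set_printoptions(precision=4,suppress=True)
insleeve()
s=get_state();print(s['tcp_pos'],s['wrist_force'],R.from_matrix(Tcp(s)[:3,:3]).as_euler('ZYX',degrees=True))
p=cam('wrist'); save(p,'wrist5.png')
for l in ['cradle','strap_knob']:
    print(l,[(np.round(t['location']),round(t['confidence'],2),pix(p,*t['location'],z={'cradle':.047,'strap_knob':.098}[l])) for t in tip_of(p,l)])
C=cloud(p); np.savez('c5.npz',C=C)
for lo,hi,nm in [(.041,.047,'block'),(.007,.013,'plate'),(.075,.083,'strap'),(.113,.122,'knob')]:
    B=C[(C[:,2]>lo)&(C[:,2]<hi)&(abs(C[:,0]-.57)<.15)&(abs(C[:,1]+.12)<.15)]
    if len(B)>5:
        r=cv2.minAreaRect(B[:,:2].astype(np.float32)); print(nm,len(B),np.median(B,0),r, B.min(0),B.max(0))
E
```

```text
clock: 6.15
tcp_pos: [0.6298, 0.0599, 0.1539]
orientation: [-0.001, 0.299, 0.954, -0.0]
wrist_force: [1.3, 1.2, -3.5]
finger_gap: 0.0319
clock: 6.65
tcp_pos: [0.6504, -0.0858, 0.2209]
orientation: [-0.001, -0.002, 1.0, 0.0]
wrist_force: [0.7, -0.2, -3.6]
finger_gap: 0.0323
clock: 6.95
tcp_pos: [0.6502, -0.084, 0.2205]
orientation: [-0.001, 0.001, 1.0, 0.001]
wrist_force: [-0.5, -0.5, -4.2]
finger_gap: 0.0324
conf 0.63 front x [0.0521 0.0522]
axis y,z at x=0.02 [ 0.0014 -0.0095] at 0 [ 0.0014 -0.0094] slopes deg [ 0.1704 -0.4639] rms 0.0010596976456632764
[ 0.6504 -0.0836  0.2209] [-0.8934 -0.4555 -4.531 ] [179.9945  -0.1208 179.9504]
cradle [(array([254., 120.]), 0.76, array([ 0.594, -0.085,  0.047])), (array([367., 352.]), 0.56, array([0.8704, 0.054 , 0.047 ]))]
strap_knob []
block 542 [ 0.5521 -0.1029  0.0424] ((0.5645473003387451, -0.10855379700660706), (0.044282495975494385, 0.1234026551246643), 26.714927673339844) [ 0.5419 -0.1629  0.041 ] [ 0.6089 -0.0503  0.0469]
plate 12188 [ 0.5818 -0.1267  0.0086] ((0.5869392156600952, -0.15096133947372437), (0.23803192377090454, 0.14021258056163788), 89.95915222167969) [ 0.5168 -0.27    0.007 ] [ 0.657 -0.032  0.013]
strap 3571 [ 0.5432 -0.1776  0.0776] ((0.5520044565200806, -0.1756402850151062), (0.12676823139190674, 0.026800211519002914), 14.789278984069824) [ 0.4931 -0.2019  0.0751] [ 0.6108 -0.1472  0.083 ]
```

View pics/wrist5.png

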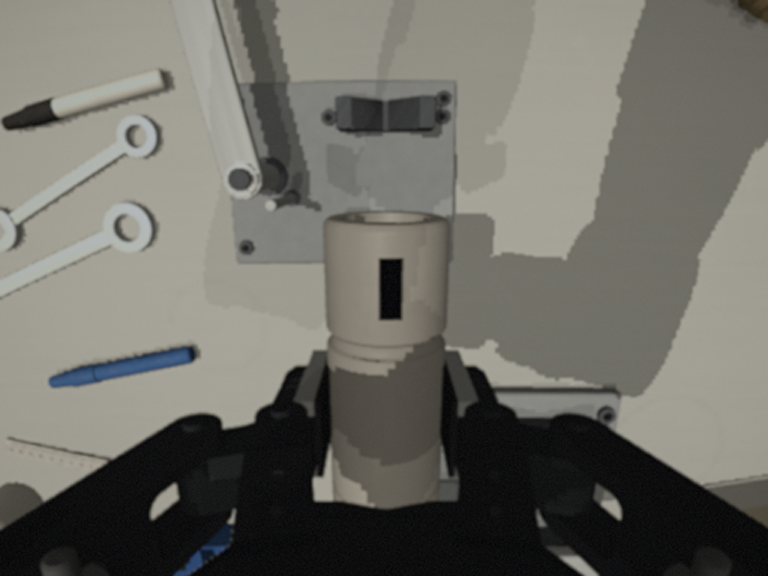

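```bash
python3 -m inch '[[-0.5,3.5,0,0,0,0,2.5],[-0.5,3.5,0,0,0,0,2.5],[0,0,0,0,0,0,2.5],[0,0,0,0,0,0,2.5],[0,0,0,0,0,0,2.5]]'
python3 - <<'E'
from meas import *
np.set_printoptions(precision=4,suppress=True)
s=get_state();print(s['tcp_pos'],R.from_matrix(Tcp(s)[:3,:3]).as_euler('ZYX',degrees=True))
p=cam('wrist'); save(p,'wrist6.png'); p2=cam('wrist')
for l in ['cradle','strap_knob']:
    print(l,[(np.round(t['location']),round(t['confidence'],2),pix(p,*t['location'],z={'cradle':.047,'strap_knob':.098}[l])) for t in tip_of(p,l)])
C=cloud(p); np.savez('c6.npz',C=C,pix=p['pixels'],D=p['depth'],W=p['W'],K=p['mtx'],k=p['k1'])
for cx in [.5,.6]:
  B=C[(C[:,2]>.0415)&(C[:,2]<.047)&(abs(C[:,0]-cx-.05)<.05)&(abs(C[:,1]+.09)<.06)]
  if len(B)>5: print(len(B),np.median(B,0),cv2.minAreaRect(B[:,:2].astype(np.float32)), B.min(0),B.max(0))
B=C[(C[:,2]>.012)&(C[:,2]<.05)&(abs(C[:,0]-.59)<.06)&(abs(C[:,1]+.084)<.04)]
for y in np.arange(-.125,-.04,.004):
    for a,b in [(.535,.56),(.62,.645)]:
        q=B[(B[:,0]>a)&(B[:,0]<b)&(abs(B[:,1]-y)<.002)]
        if len(q)>3: print(round(y,3),a,len(q),q[:,2].max().round(4),np.percentile(q[:,2],50).round(4),end=' | ')
    print()
E
```

```text
clock: 7.7
tcp_pos: [0.661, -0.0149, 0.222]
orientation: [-0.0, 0.0, 1.0, -0.0]
wrist_force: [1.1, -1.1, -3.6]
finger_gap: 0.0323
[ 0.661  -0.0149  0.222 ] [ 179.9556   -0.0037 -179.9807]
cradle [(array([308., 346.]), 0.96, array([0.8718, 0.0483, 0.047 ])), (array([184., 105.]), 0.94, array([ 0.5907, -0.0841,  0.047 ]))]
strap_knob []
454 [ 0.5511 -0.0614  0.0425] ((0.551552414894104, -0.08230403065681458), (0.019633824005723, 0.06385615468025208), 0.029726093634963036) [ 0.5417 -0.1142  0.0415] [ 0.5614 -0.0504  0.0453]
340 [ 0.6295 -0.1049  0.0424] ((0.6276867389678955, -0.10230180621147156), (0.10184919834136963, 0.03006855584681034), 80.28203582763672) [ 0.6043 -0.15    0.0415] [ 0.6412 -0.0504  0.0469]
-0.125 0.535 8 0.0143 0.0129 | -0.125 0.62 8 0.014 0.0127 | 


-0.113 0.535 58 0.0443 0.0425 | -0.113 0.62 52 0.0437 0.042 | 
-0.109 0.535 76 0.0443 0.0426 | -0.109 0.62 86 0.0443 0.0423 | 
-0.105 0.535 93 0.0444 0.0423 | -0.105 0.62 83 0.0438 0.0423 | 
-0.101 0.535 99 0.0437 0.0389 | -0.101 0.62 109 0.0431 0.0398 | 
-0.097 0.535 101 0.0387 0.0353 | -0.097 0.62 101 0.0393 0.0358 | 
-0.093 0.535 96 0.0354 0.0314 | -0.093 0.62 95 0.0348 0.0321 | 
-0.089 0.535 92 0.0304 0.0275 | -0.089 0.62 93 0.0307 0.0281 | 
-0.085 0.535 89 0.0285 0.0232 | -0.085 0.62 93 0.0269 0.0239 | 
-0.081 0.535 62 0.0252 0.0221 | -0.081 0.62 65 0.0236 0.0206 | 
-0.077 0.535 57 0.0285 0.0265 | -0.077 0.62 61 0.0272 0.0247 | 
-0.073 0.535 61 0.0326 0.0303 | -0.073 0.62 65 0.0315 0.0289 | 
-0.069 0.535 64 0.0362 0.034 | -0.069 0.62 69 0.0354 0.0327 | 
-0.065 0.535 73 0.041 0.0382 | -0.065 0.62 72 0.0395 0.0368 | 
-0.061 0.535 74 0.0445 0.0419 | -0.061 0.62 75 0.0437 0.0408 | 
-0.057 0.535 87 0.0453 0.0425 | -0.057 0.62 73 0.0445 0.0424 | 
-0.053 0.535 79 0.0442 0.0422 | -0.053 0.62 43 0.0441 0.0421 | 
-0.049 0.535 80 0.0437 0.0318 | -0.049 0.62 33 0.0437 0.0304 | 
-0.045 0.535 34 0.0145 0.0126 | -0.045 0.62 4 0.0137 0.0129 |
```

View pics/wrist6.png

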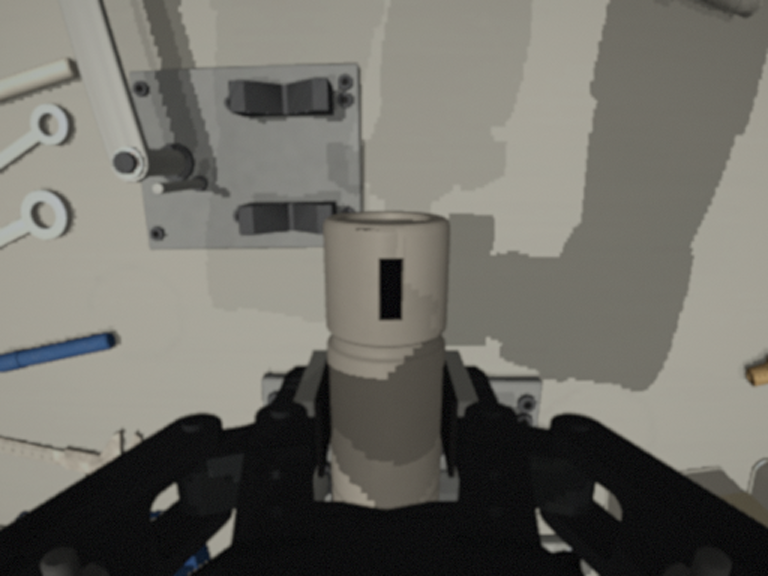

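Run:
```python
import numpy as np
from scipy.optimize import least_squares
np.set_printoptions(precision=4,suppress=True)
C=np.load('c6.npz')['C']
def loc(v): 
    c,s=np.cos(v[2]),np.sin(v[2]); d=C[:,:2]-v[:2]; return c*d[:,0]+s*d[:,1],-s*d[:,0]+c*d[:,1]
v0=[.5915,-.082,0]
x,y=loc(v0)
for nm,sel in [('both',(abs(abs(x)-.04)<.008)),('near',(abs(x+.04)<.008)),('far',(abs(x-.04)<.008))]:
    m=sel&(abs(y)<.018)&(abs(y)>.003)&(C[:,2]>.015)&(C[:,2]<.05)
    def f(q):
        d=C[m,:2]-np.array([.5915,q[0]]); yy=d[:,1]-q[1]*d[:,0]; return C[m,2]-(abs(yy)*q[3]+q[2])
    if nm=='both': q=least_squares(f,[-.082,0,.022,1],loss='soft_l1',f_scale=.001).x; print(nm,q,np.degrees(q[1]))
    else:
        g=lambda r:f([r[0],0,r[1],r[2]]); print(nm,least_squares(g,[-.082,.022,1],loss='soft_l1',f_scale=.001).x, m.sum())
# plate edges: y max edge(-.04..), x edges
P=C[(C[:,2]>.0065)&(C[:,2]<.016)]
def line(ax,lo,hi,a,b,side):
    out=[]
    for t in np.arange(lo,hi,.004):
        q=P[(abs(P[:,ax]-t)<.002)&(P[:,1-ax]>a)&(P[:,1-ax]<b)]
        if len(q)>3: out.append((t,q[:,1-ax].max() if side>0 else q[:,1-ax].min()))
    o=np.array(out); k=np.polyfit(o[:,0],o[:,1],1); r=o[:,1]-np.polyval(k,o[:,0]); g=abs(r)<2*np.std(r)+1e-9; k=np.polyfit(o[g,0],o[g,1],1); print(ax,side,np.degrees(np.arctan(k[0])),np.polyval(k,(lo+hi)/2),len(o))
line(1,-.12,-.04,.5,.55,-1); line(1,-.18,-.06,.63,.70,1); line(0,.54,.60,-.06,0,1)
t=C[(C[:,2]>.005)&(C[:,2]<.014)&(abs(C[:,0]-.59)<.02)&(abs(C[:,1]+.08)<.025)]; print('plate z',np.median(t[:,2]))
t=C[(abs(C[:,0]-.45)<.05)&(abs(C[:,1]-.05)<.06)]; print('bench z',np.median(t[:,2]),len(t))
```

```text
both [-0.0819  0.0138  0.0208  0.9836] 0.7926088674421283
near [-0.0824  0.021   0.9772] 518
far [-0.0813  0.0206  0.9891] 451
1 -1 0.07795664737137659 0.5271475878722125 20
1 1 -0.5908810090562666 0.6559261743005997 30
0 1 -0.7215416984562699 -0.03264444865603648 15
plate z 0.008587731641210461
bench z -0.001445271800018244 2080
```

Run:
```python
from h import *
np.set_printoptions(precision=4,suppress=True)
d=np.load('c6.npz'); p=dict(pixels=d['pix'],depth=d['D'],W=d['W'],mtx=d['K'],k1=d['k'])
im=cv2.resize(p['pixels'][20:190,60:270,::-1],None,fx=3.8,fy=3.4,interpolation=cv2.INTER_CUBIC); 
# overlay model outline
def draw(im,v,col):
    c,s=np.cos(v[2]),np.sin(v[2])
    def L(a,b):
        q=[]
        for X in (a,b):
            w=[v[0]+c*X[0]-s*X[1],v[1]+s*X[0]+c*X[1],X[2]+v[3]]; u=proj(p,w); q.append((int((u[0]+.5-60)*3.8),int((u[1]+.5-20)*3.4)))
        cv2.line(im,q[0],q[1],col,1)
    for sg in (-1,1):
        z=.044
        for y0,y1 in [(-.032,-.022),(.022,.032)]:
            for xx in (.03,.05): L([sg*xx,y0,z],[sg*xx,y1,z])
            for yy in (y0,y1): L([sg*.03,yy,z],[sg*.05,yy,z])
        for yy in (-.022,.022):
            for xx in (.03,.05): L([sg*xx,yy,z],[sg*xx,0,.022])
        L([sg*.03,0,.022],[sg*.05,0,.022])
    for sx in(-1,1): L([sx*.065,-.115,.01],[sx*.065,.05,.01])
    L([-.065,.05,.01],[.065,.05,.01])
draw(im,[.5915,-.082,0,-.0015],(0,0,255))
cv2.imwrite('pics/ov6.png',im)
```

```text
(no output)
```

View pics/ov6.png

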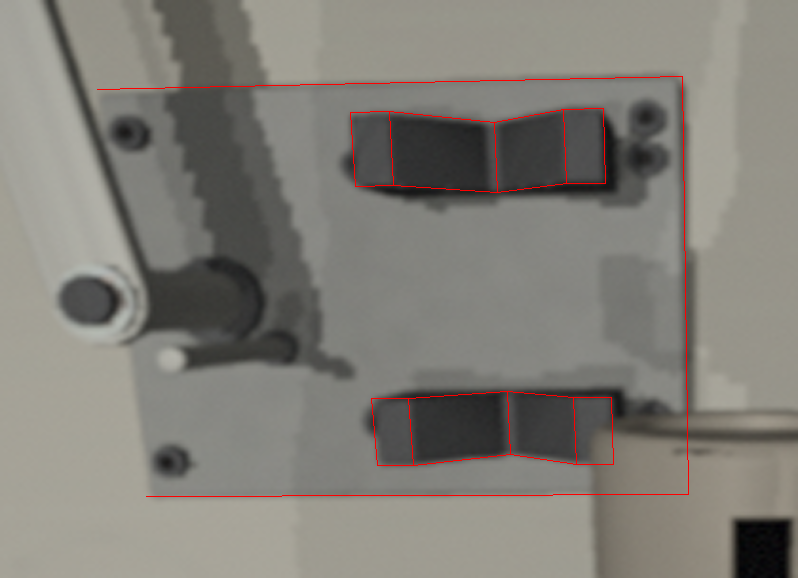

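Run:
```python
from meas import *
np.set_printoptions(precision=4,suppress=True)
insleeve()
plan([.592,-.083,.10],90)
```

```text
conf 0.59 front x [0.0521 0.0522]
axis y,z at x=0.02 [ 0.0014 -0.0095] at 0 [ 0.0013 -0.0094] slopes deg [ 0.1432 -0.474 ] rms 0.0010463151897553407
[1.72, -1.69, 3.05, 0.0, 0.0, 0.0]
[1.73, -1.69, 3.06, 0.0, 0.0, 0.0]
[1.72, -1.69, 3.05, 0.0, 0.0, -0.1]
[1.73, -1.68, 3.05, 0.0, 0.0, 0.0]
end [ 0.592 -0.083  0.1  ]
```

```bash
python3 -m inch '[[1.72,-1.7,3,0,0,0,2.5],[1.72,-1.7,3,0,0,0,2.5],[1.72,-1.7,3,0,0,0,2.5],[1.72,-1.7,3,0,0,0,2.5],[0,0,0,0,0,0,2.5]]'
python3 -m inch '[[0,0,1.5,0,0,0,2.5],[0,0,1.5,0,0,0,2.5],[0,0,1.0,0,0,0,2.5],[0,0,0,0,0,0,2.5],[0,0,0,0,0,0,2.5]]'
python3 - <<'E'
from meas import *
np.set_printoptions(precision=4,suppress=True)
s=get_state();print(s['tcp_pos'],R.from_matrix(Tcp(s)[:3,:3]).as_euler('ZYX',degrees=True))
insleeve()
p=cam('wrist'); save(p,'wrist7.png')
C=cloud(p); B=C[(C[:,2]>.038)&(C[:,2]<.048)&(abs(C[:,0]-.55)<.03)&(abs(C[:,1]+.082)<.045)]
print(len(B),B.min(0),B.max(0))
q=cam('scene'); c,r=proj(q,[.59,-.08,.06]); c,r=int(c),int(r); cv2.imwrite('pics/sc7.png',cv2.resize(q['pixels'][r-70:r+70,c-90:c+90,::-1],None,fx=4,fy=4,interpolation=cv2.INTER_CUBIC))
E
```

```text
clock: 8.5
tcp_pos: [0.5855, -0.0836, 0.0968]
orientation: [-0.006, 0.002, 1.0, 0.001]
wrist_force: [-1.4, 0.4, -4.2]
finger_gap: 0.0322
clock: 9.0
tcp_pos: [0.5926, -0.0828, 0.0625]
orientation: [0.0, 0.0, 1.0, 0.0]
wrist_force: [0.2, -0.4, -3.4]
finger_gap: 0.0321
[ 0.5926 -0.0828  0.0625] [179.9487   0.0249 179.9989]
conf 0.87 front x [0.0521 0.0523]
axis y,z at x=0.02 [ 0.0014 -0.0095] at 0 [ 0.0014 -0.0094] slopes deg [ 0.1666 -0.4549] rms 0.0009983930361628503
1622 [ 0.541  -0.1142  0.038 ] [ 0.5618 -0.0502  0.0446]
```

View pics/wrist7.png

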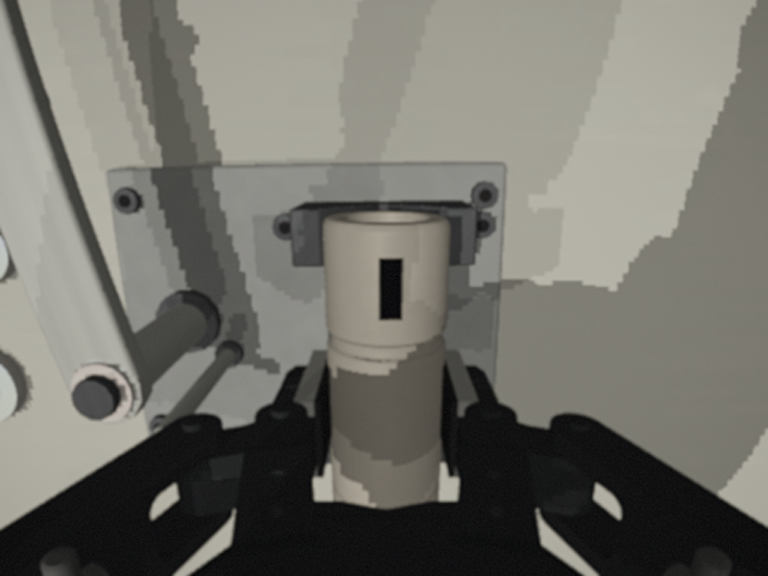

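View pics/sc7.png

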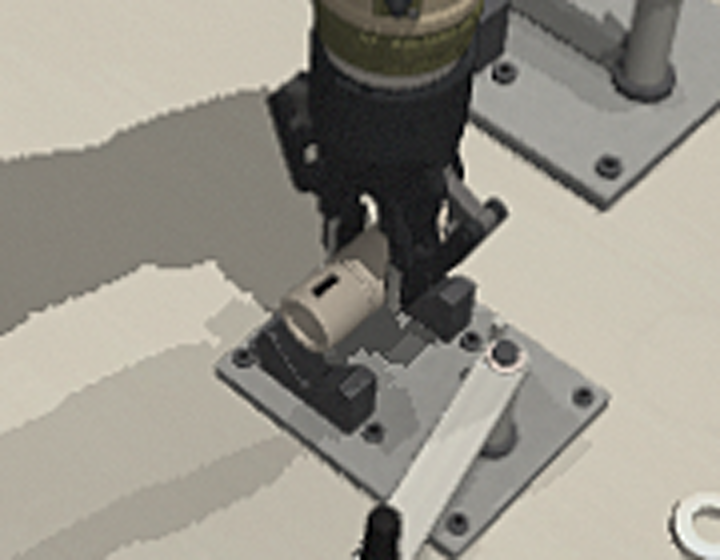

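Run:
```python
from meas import *
np.set_printoptions(precision=4,suppress=True)
p=vision.read_camera('wrist'); p['W']=p['tool_from_camera']; print(p['W'])
for r in range(132,160,2):
    print(r,[ (pix(p,c,r)).round(4) for c in (240,258,275)])
```

```text
[[ 0.0002  0.9642  0.2653  0.0663]
 [ 1.     -0.0003  0.0003  0.0015]
 [ 0.0004  0.2653 -0.9642 -0.1412]
 [ 0.      0.      0.      1.    ]]
132 [array([ 0.0525, -0.0088,  0.0545]), array([0.0525, 0.0021, 0.0539]), array([0.0525, 0.0124, 0.054 ])]
134 [array([ 0.0516, -0.0086,  0.0501]), array([0.0514, 0.0021, 0.0529]), array([0.0518, 0.0121, 0.0479])]
136 [array([ 0.0516, -0.0079,  0.0366]), array([0.0512, 0.0021, 0.0405]), array([0.0517, 0.0114, 0.0352])]
138 [array([ 0.0506, -0.0079,  0.0351]), array([0.0501, 0.0021, 0.0409]), array([0.0509, 0.0113, 0.0322])]
140 [array([ 0.0496, -0.0078,  0.0341]), array([0.049 , 0.0021, 0.0402]), array([0.0499, 0.0112, 0.0308])]
142 [array([ 0.0519, -0.0061,  0.0008]), array([0.0518, 0.0019, 0.0017]), array([ 0.0521,  0.0094, -0.0008])]
144 [array([ 0.0512, -0.006 , -0.0008]), array([0.0509, 0.0019, 0.0015]), array([0.0511, 0.0095, 0.0003])]
146 [array([ 0.0502, -0.006 , -0.0001]), array([0.05  , 0.002 , 0.0023]), array([0.0502, 0.0095, 0.0004])]
148 [array([ 0.0521, -0.0048, -0.0228]), array([ 0.0521,  0.0019, -0.0228]), array([ 0.0521,  0.0082, -0.0232])]
150 [array([ 0.0516, -0.0047, -0.0251]), array([ 0.0517,  0.0019, -0.0259]), array([ 0.0515,  0.0082, -0.0237])]
152 [array([ 0.051 , -0.0047, -0.026 ]), array([ 0.051 ,  0.0019, -0.0256]), array([ 0.051 ,  0.008 , -0.0261])]
154 [array([ 0.0502, -0.0047, -0.0256]), array([ 0.0503,  0.0019, -0.0265]), array([ 0.0503,  0.008 , -0.0265])]
156 [array([ 0.0495, -0.0047, -0.026 ]), array([ 0.0497,  0.0019, -0.0268]), array([ 0.0496,  0.008 , -0.0265])]
158 [array([ 0.0486, -0.0048, -0.0249]), array([ 0.0491,  0.0019, -0.0277]), array([ 0.0488,  0.0081, -0.0257])]
```

```bash
python3 -m inch '[[0.2,-0.08,0.8,0,0,0,2.5],[0,0,0.8,0,0,0,2.5],[0,0,0.6,0,0,0,2.5],[0,0,0,0,0,0,2.5],[0,0,0,0,0,0,2.5]]'
python3 -m inch '[[0,0,0.1,0,0,0,2.5],[0,0,0.1,0,0,0,2.5],[0,0,0.0,0,0,0,2.5]]'
python3 -m inch '[[0,0,0.1,0,0,0,2.5],[0,0,0,0,0,0,2.5]]'
python3 -m inch '[[0,0,0.1,0,0,0,2.5],[0,0,0,0,0,0,2.5]]'
```

```text
clock: 9.75
tcp_pos: [0.5899, -0.0835, 0.0396]
orientation: [-0.0, 0.001, 1.0, 0.0]
wrist_force: [0.0, 0.2, -3.3]
finger_gap: 0.0322
clock: 10.05
tcp_pos: [0.5903, -0.0836, 0.0381]
orientation: [0.0, 0.0, 1.0, 0.0]
wrist_force: [-1.0, -0.6, -3.4]
finger_gap: 0.0319
clock: 10.25
tcp_pos: [0.5902, -0.0835, 0.037]
orientation: [-0.0, 0.0, 1.0, 0.0]
wrist_force: [0.3, 0.2, -3.7]
finger_gap: 0.0321
clock: 10.45
tcp_pos: [0.5903, -0.0835, 0.036]
orientation: [0.0, 0.0, 1.0, 0.0]
wrist_force: [-0.3, 0.0, -3.5]
finger_gap: 0.032
```

```bash
python3 -m inch '[[0,0,0.05,0,0,0,2.5],[0,0,0,0,0,0,2.5]]'
python3 -m inch '[[0,0,0.05,0,0,0,2.5],[0,0,0,0,0,0,2.5]]'
python3 -m inch '[[0,0,0.05,0,0,0,2.5],[0,0,0,0,0,0,2.5]]'
```

```text
clock: 10.65
tcp_pos: [0.5903, -0.0835, 0.0359]
orientation: [0.0, 0.0, 1.0, 0.0]
wrist_force: [0.3, 0.9, -2.2]
finger_gap: 0.0323
clock: 10.85
tcp_pos: [0.5904, -0.0835, 0.0357]
orientation: [0.0, 0.0, 1.0, -0.0]
wrist_force: [-2.6, 0.5, 3.0]
finger_gap: 0.032
clock: 11.05
tcp_pos: [0.5904, -0.0835, 0.0356]
orientation: [0.0, 0.0, 1.0, -0.0]
wrist_force: [-3.7, 1.9, 8.0]
finger_gap: 0.0323
```

```bash
python3 -m inch '[[0,0,0,0,0,0,3.4],[0,0,0,0,0,0,3.8],[0,0,0,0,0,0,4.5],[0,0,0,0,0,0,5],[0,0,0,0,0,0,5.5]]' 20
python3 -m inch '[[0,0,0,0,0,0,5.5],[0,0,-2,0,0,0,5.5],[0,0,-4,0,0,0,5.5],[0,0,-4,0,0,0,5.5],[0,0,-4,0,0,0,5.5]]'
python3 -m inch '[[-3.5,0,-3,0,0,0,5.5],[-3.5,0,-2,0,0,0,5.5],[0,0,0,0,0,0,5.5],[0,0,0,0,0,0,5.5]]'
python3 - <<'E'
from h import *
np.set_printoptions(precision=4,suppress=True)
p=cam('wrist'); save(p,'wrist8.png'); print(get_state()['tcp_pos'])
for l in ['sleeve_mid','cradle','strap_knob']:
    print(l,[(np.round(t['location']),round(t['confidence'],2),pix(p,*t['location'])) for t in tip_of(p,l)])
for t in silhouettes(p,'sleeve_mid')[:2]:
    P=cloud(p,t['mask']); P=P[(P[:,2]>.03)]
    print(t['confidence'],cv2.minAreaRect(P[:,:2].astype(np.float32)),P.max(0),len(P))
    for x in (.545,.57,.6,.63): q=P[abs(P[:,0]-x)<.004]; print(x,np.percentile(q[:,2],95),(q[:,1].min()+q[:,1].max())/2)
C=cloud(p)
for cx in [.55,.63]:
  B=C[(C[:,2]>.0405)&(C[:,2]<.0445)&(abs(C[:,0]-cx)<.02)&(abs(abs(C[:,1]+.083)-.027)<.012)]
  print(len(B),B.min(0),B.max(0))
np.savez('c8.npz',C=C,pix=p['pixels'],D=p['depth'],W=p['W'],K=p['mtx'],k=p['k1'])
E
```

```text
clock: 11.55
tcp_pos: [0.5903, -0.0836, 0.0344]
orientation: [0.0, 0.001, 1.0, 0.0]
wrist_force: [0.1, 0.1, -0.3]
finger_gap: 0.0554
clock: 12.05
tcp_pos: [0.5899, -0.0835, 0.1758]
orientation: [-0.0, 0.0, 1.0, 0.0]
wrist_force: [-0.3, -0.9, -0.7]
finger_gap: 0.0547
clock: 12.45
tcp_pos: [0.6606, -0.0836, 0.224]
orientation: [-0.0, 0.0, 1.0, 0.0]
wrist_force: [-0.0, 0.3, -0.8]
finger_gap: 0.0547
[ 0.6593 -0.0834  0.2233]
sleeve_mid [(array([255., 109.]), 0.77, array([ 0.5942, -0.0841,  0.0626]))]
cradle [(array([363., 344.]), 0.6, array([ 0.6454, -0.058 ,  0.3065]))]
strap_knob []
0.79 ((0.5919358730316162, -0.08319132030010223), (0.10582531243562698, 0.035395968705415726), 0.8110969662666321) [ 0.6449 -0.0651  0.0651] 4017
0.545 0.06309405876419755 -0.08247089184610662
0.57 0.06260407917235977 -0.08207227260033549
0.6 0.06247088824531003 -0.08199047604423138
0.63 0.06257748279885754 -0.08281253306365352
559 [ 0.541  -0.1139  0.0405] [ 0.5615 -0.0502  0.0444]
474 [ 0.6209 -0.1137  0.0405] [ 0.6414 -0.0504  0.0444]
```

View pics/wrist8.png

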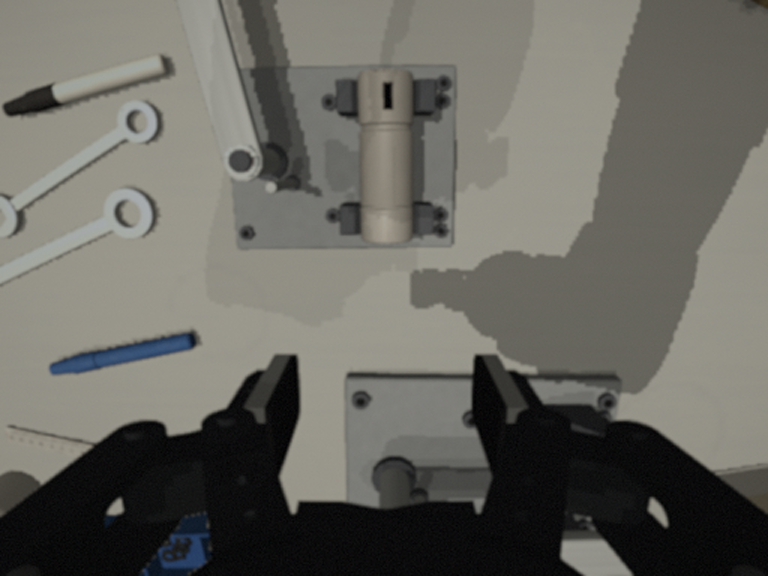

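Run:
```python
from h import *
plan([.50,-.19,.23],104)
```

```text
[3.97, -2.67, -0.15, 0.0, 0.0, -3.5]
[4.12, -2.42, -0.15, 0.0, 0.0, -3.5]
[4.26, -2.17, -0.15, 0.0, -0.1, -3.5]
[4.39, -1.9, -0.16, 0.1, 0.0, -3.6]
end [ 0.5  -0.19  0.23]
```

```bash
python3 -m inch '[[3.97,-2.67,-0.15,0,0,-3.5,5],[4.12,-2.42,-0.15,0,0,-3.5,5],[4.26,-2.17,-0.15,0,0,-3.5,5],[4.4,-1.9,-0.15,0,0,-3.5,5],[0,0,0,0,0,0,5]]'
python3 -m inch '[[0,0,0,0,0,0,4],[0,0,0,0,0,0,4],[0,0,0,0,0,0,4]]'
python3 - <<'E'
from h import *
np.set_printoptions(precision=4,suppress=True)
p=cam('wrist'); save(p,'wrist9.png'); print(get_state()['tcp_pos'])
for l in ['strap_knob']:
    print(l,[(np.round(t['location']),round(t['confidence'],2),pix(p,*t['location']),pix(p,*t['location'],z=.0965)) for t in tip_of(p,l)])
C=cloud(p); 
for lo,hi in [(.112,.122),(.085,.11)]:
    B=C[(C[:,2]>lo)&(C[:,2]<hi)&(abs(C[:,0]-.465)<.03)&(abs(C[:,1]+.197)<.03)]
    if len(B): print(len(B),B.min(0),B.max(0),cv2.minEnclosingCircle(B[:,:2].astype(np.float32)))
B=C[(C[:,2]>.073)&(C[:,2]<.083)&(C[:,0]>.43)&(C[:,0]<.62)&(C[:,1]<-.13)&(C[:,1]>-.23)]
print(cv2.minAreaRect(B[:,:2].astype(np.float32)),len(B))
E
```

```text
clock: 13.2
tcp_pos: [0.4962, -0.192, 0.2307]
orientation: [-0.001, -0.119, 0.993, 0.0]
wrist_force: [1.0, 1.0, -0.1]
finger_gap: 0.0501
clock: 13.5
tcp_pos: [0.5021, -0.1896, 0.2304]
orientation: [0.0, -0.122, 0.993, 0.0]
wrist_force: [0.6, 1.0, 0.4]
finger_gap: 0.04
[ 0.5021 -0.1895  0.2303]
strap_knob [(array([257., 141.]), 0.95, array([ 0.4623, -0.1981,  0.1156]), array([ 0.4641, -0.1977,  0.0965]))]
276 [ 0.458  -0.2043  0.1121] [ 0.473  -0.1895  0.1171] ((0.4654349386692047, -0.196637362241745), 0.007688365411013365)
40 [ 0.4578 -0.2047  0.0851] [ 0.4674 -0.1915  0.1096] ((0.4636102616786957, -0.1980820596218109), 0.007689591497182846)
((0.5298190712928772, -0.18209467828273773), (0.17113468050956726, 0.027066346257925034), 14.685506820678711) 3369
```

View pics/wrist9.png

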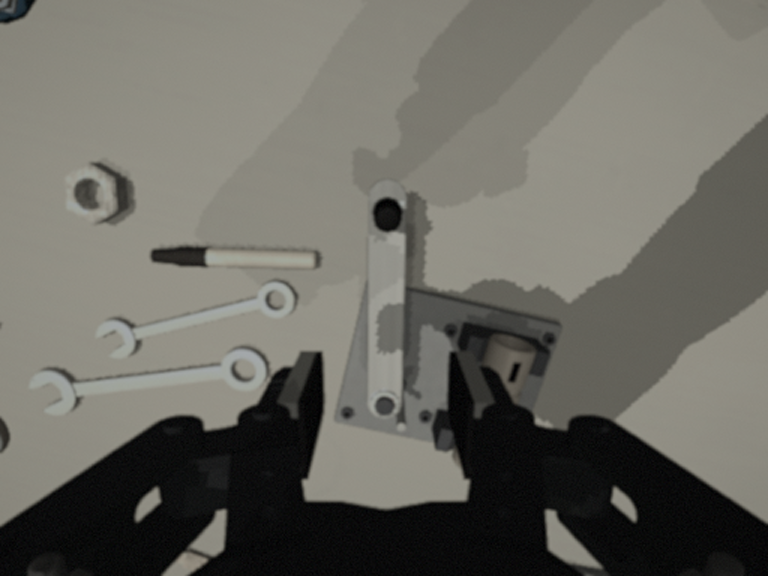

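Run:
```python
from h import *
plan([.4655,-.1966,.13],103.2)
```

```text
[1.24, 0.07, 3.34, 0.0, 0.0, 0.3]
[1.24, 0.06, 3.34, 0.0, 0.0, 0.3]
[1.24, 0.05, 3.35, 0.0, 0.0, 0.2]
end [ 0.4655 -0.1966  0.13  ]
```

```bash
python3 -m inch '[[1.24,0.06,3.3,0,0,0.3,4.5],[1.24,0.06,3.3,0,0,0.3,4.5],[1.24,0.06,3.3,0,0,0.3,4.5],[0,0,0,0,0,0,4.5],[0,0,0,0,0,0,4.5]]'
python3 -m inch '[[0,0,1.5,0,0,0,4.5],[0,0,1.5,0,0,0,4.5],[0,0,0.7,0,0,0,4.5],[0,0,0,0,0,0,4.5],[0,0,0,0,0,0,4.5]]'
python3 - <<'E'
from h import *
p=cam('wrist'); save(p,'wrist10.png'); print(get_state()['tcp_pos'])
E
```

```text
clock: 14.1
tcp_pos: [0.4652, -0.1969, 0.1318]
orientation: [-0.0, -0.114, 0.993, 0.0]
wrist_force: [0.3, -0.3, 0.6]
finger_gap: 0.045
clock: 14.6
tcp_pos: [0.466, -0.1977, 0.0959]
orientation: [0.001, -0.114, 0.994, -0.001]
wrist_force: [-0.1, 0.8, -0.1]
finger_gap: 0.045
[ 0.46589639 -0.19772007  0.09582437]
```

View pics/wrist10.png

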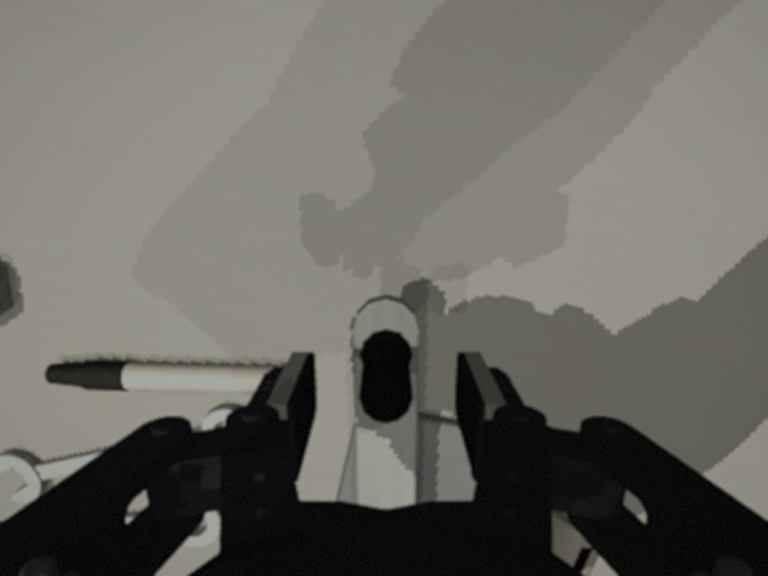

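```bash
python3 -m inch '[[0,0,0,0,0,0,2.4],[0,0,0,0,0,0,2.4],[0,0,0,0,0,0,2.4],[-0.05,0.8,0,0,0,3.5,2.4],[-0.1,1.58,0,0,0,7,2.4]]' 20
python3 -m inch '[[-0.1,1.58,0,0,0,7,2.4],[-0.1,1.58,0,0,0,7,2.4],[-0.1,1.58,0,0,0,7,2.4],[-0.1,1.58,0,0,0,7,2.4],[0,0,0,0,0,0,2.4]]'
python3 - <<'E'
from h import *
p=cam('wrist'); save(p,'wrist11.png'); s=get_state(); d=np.array(s['tcp_pos'][:2])-[.5915,-.167]; print(s['tcp_pos'],np.hypot(*d),np.degrees(np.arctan2(d[1],d[0])),s['wrist_force'])
E
```

```text
clock: 15.15
tcp_pos: [0.4623, -0.1747, 0.0949]
orientation: [0.0, -0.019, 1.0, -0.001]
wrist_force: [0.8, -1.1, 0.6]
finger_gap: 0.0241
clock: 15.65
tcp_pos: [0.4748, -0.1111, 0.0948]
orientation: [0.0, 0.219, 0.976, 0.0]
wrist_force: [-0.4, -0.8, 0.1]
finger_gap: 0.0242
[ 0.47454744 -0.1117613   0.09470657] 0.1293414675263342 154.71782821115983 [-0.36761182 -0.22302147 -0.27134793]
```

View pics/wrist11.png

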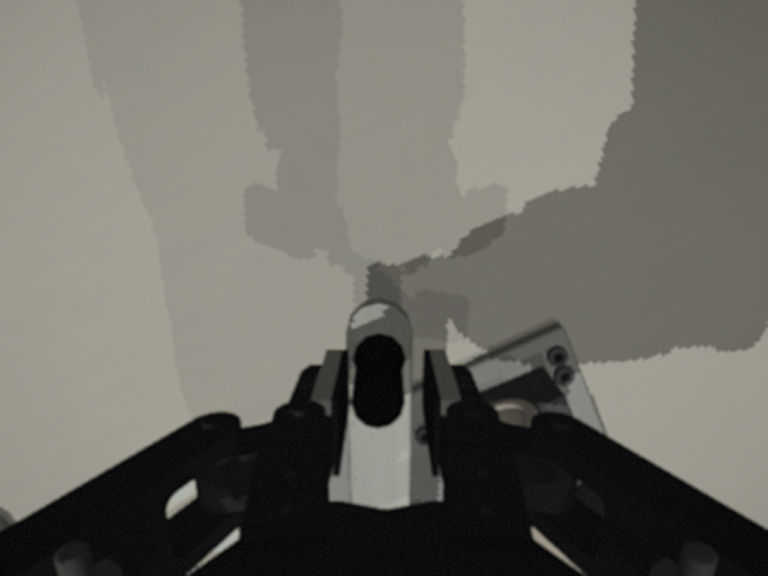

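```bash
python3 -m inch '[[-0.1,1.58,0,0,0,7,2.4],[-0.1,1.58,0,0,0,7,2.4],[-0.1,1.58,0,0,0,7,2.4],[-0.1,1.58,0,0,0,7,2.4],[-0.1,1.58,0,0,0,7,2.4]]'
python3 -m inch '[[-0.1,1.58,0,0,0,7,2.4],[-0.1,1.58,0,0,0,7,2.4],[-0.08,1.2,0,0,0,5.3,2.4],[0,0,0,0,0,0,2.4],[0,0,0,0,0,0,2.4]]'
python3 - <<'E'
from h import *
s=get_state(); d=np.array(s['tcp_pos'][:2])-[.5915,-.167]; print(s['tcp_pos'],np.hypot(*d),np.degrees(np.arctan2(d[1],d[0])),s['wrist_force'])
E
```

```text
clock: 16.2
tcp_pos: [0.5272, -0.0556, 0.0944]
orientation: [-0.001, 0.505, 0.863, -0.0]
wrist_force: [-1.3, -2.2, 1.3]
finger_gap: 0.024
clock: 16.7
tcp_pos: [0.5683, -0.0413, 0.0943]
orientation: [-0.0, 0.64, 0.768, -0.0]
wrist_force: [0.3, -0.1, 0.5]
finger_gap: 0.0239
[ 0.5682603  -0.04134378  0.09429767] 0.12778720521161646 100.4782639729857 [ 0.33308288 -0.06941111  0.46212946]
```

```bash
python3 -m inch '[[0.05,0.68,0,0,0,3,2.4],[0,0.68,0,0,0,3,2.4],[0,0.45,0,0,0,2,2.4],[0,0,0,0,0,0,2.4]]'
python3 -m inch '[[0,0.22,0,0,0,1,2.4],[0,0.22,0,0,0,1,2.4],[0,0,0,0,0,0,2.4]]'
python3 -m inch '[[0,0.22,0,0,0,0.5,2.4],[0,0,0,0,0,0,2.4]]'
python3 - <<'E'
from h import *
p=cam('wrist'); save(p,'wrist12.png'); s=get_state(); d=np.array(s['tcp_pos'][:2])-[.5915,-.167]; print(s['tcp_pos'],np.hypot(*d),np.degrees(np.arctan2(d[1],d[0])),s['wrist_force'])
E
```

```text
clock: 17.1
tcp_pos: [0.586, -0.0383, 0.0945]
orientation: [-0.0, 0.692, 0.721, -0.0]
wrist_force: [-0.2, 0.7, 0.3]
finger_gap: 0.0238
clock: 17.4
tcp_pos: [0.5908, -0.0379, 0.0946]
orientation: [-0.0, 0.706, 0.709, 0.0]
wrist_force: [-0.7, 0.1, 0.0]
finger_gap: 0.0239
clock: 17.6
tcp_pos: [0.5933, -0.0377, 0.0946]
orientation: [0.0, 0.709, 0.706, 0.0]
wrist_force: [0.1, 0.5, 0.1]
finger_gap: 0.0238
[ 0.59328082 -0.03762434  0.09460727] 0.12938791462882276 89.21138788555123 [-0.18586604 -1.22024373 -0.6266799 ]
```

View pics/wrist12.png

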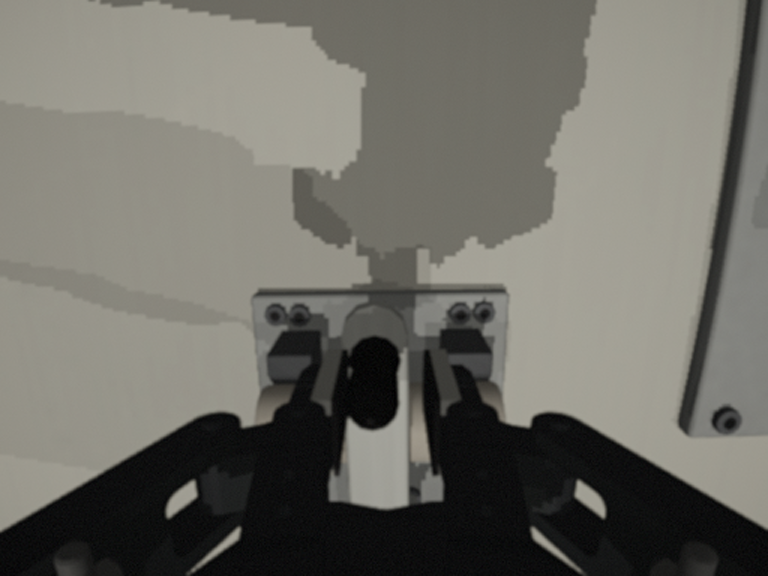

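Knob at display (375,380) sits against the trailing pad, with no stop contact yet. Small steps on.

```bash
python3 -m inch '[[0,0.1,0,0,0,0,2.4],[0,0,0,0,0,0,2.4]]'
python3 -m inch '[[0,0.1,0,0,0,0,2.4],[0,0,0,0,0,0,2.4]]'
python3 -m inch '[[0,0.1,0,0,0,0,2.4],[0,0,0,0,0,0,2.4]]'
python3 -m inch '[[0,0.1,0,0,0,0,2.4],[0,0,0,0,0,0,2.4]]'
```

```text
clock: 17.85
tcp_pos: [0.5942, -0.0376, 0.0946]
orientation: [-0.0, 0.709, 0.706, 0.0]
wrist_force: [-0.2, -0.1, -0.2]
finger_gap: 0.0241
clock: 18.05
tcp_pos: [0.5944, -0.0375, 0.0945]
orientation: [-0.001, 0.709, 0.706, -0.0]
wrist_force: [-3.8, -1.0, 2.9]
finger_gap: 0.0238
clock: 18.25
tcp_pos: [0.5945, -0.0376, 0.0945]
orientation: [-0.001, 0.709, 0.706, -0.001]
wrist_force: [-7.0, -0.4, 3.9]
finger_gap: 0.0243
clock: 18.45
tcp_pos: [0.5945, -0.0375, 0.0944]
orientation: [-0.002, 0.709, 0.705, -0.002]
wrist_force: [-7.4, -0.5, 6.4]
finger_gap: 0.0238
```

```bash
python3 -m inch '[[0,-0.25,0,0,0,0,2.4],[0,-0.25,0,0,0,0,3.2],[0,0,0,0,0,0,3.6],[0,0,0,0,0,0,3.6]]'
python3 -m inch '[[0,0,-1.5,0,0,0,3.6],[0,0,-3,0,0,0,3.6],[0,0,-4,0,0,0,3.6],[0,0,-4,0,0,0,3.6],[0,0,-2,0,0,0,3.6]]'
python3 -m inch '[[0,0,0,0,0,0,3.6],[-4,0,0,0,0,0,3.6],[-3,0,0,0,0,0,3.6],[0,0,0,0,0,0,3.6],[0,0,0,0,0,0,3.6]]'
python3 - <<'E'
from h import *
np.set_printoptions(precision=4,suppress=True)
p=cam('wrist'); save(p,'wrist13.png'); print(get_state()['tcp_pos'],get_state()['wrist_force'])
C=cloud(p)
B=C[(C[:,2]>.112)&(C[:,2]<.12)&(abs(C[:,0]-.592)<.03)&(abs(C[:,1]+.04)<.03)]; print('knob',len(B),cv2.minEnclosingCircle(B[:,:2].astype(np.float32)))
B=C[(C[:,2]>.073)&(C[:,2]<.083)&(abs(C[:,0]-.59)<.05)&(C[:,1]<-.0)&(C[:,1]>-.2)]
print('strap',cv2.minAreaRect(B[:,:2].astype(np.float32)),len(B))
B=C[(C[:,2]>.046)&(C[:,2]<.068)&(abs(C[:,0]-.59)<.07)&(abs(C[:,1]+.082)<.03)]
print('sleeve',cv2.minAreaRect(B[:,:2].astype(np.float32)),B.min(0),B.max(0))
for x in (.545,.56,.625,.64): q=B[abs(B[:,0]-x)<.004]; print(x,np.percentile(q[:,2],95))
q=cam('scene'); c,r=proj(q,[.59,-.1,.06]); c,r=int(c),int(r); cv2.imwrite('pics/sc13.png',cv2.resize(q['pixels'][r-70:r+70,c-90:c+90,::-1],None,fx=4,fy=4,interpolation=cv2.INTER_CUBIC))
E
```

```text
clock: 18.85
tcp_pos: [0.5926, -0.0377, 0.0947]
orientation: [0.0, 0.709, 0.706, 0.0]
wrist_force: [-0.4, 0.1, 0.2]
finger_gap: 0.0359
clock: 19.35
tcp_pos: [0.5938, -0.0379, 0.2437]
orientation: [0.002, 0.709, 0.706, 0.002]
wrist_force: [1.7, -0.5, 0.3]
finger_gap: 0.0359
clock: 19.85
tcp_pos: [0.5913, -0.1081, 0.238]
orientation: [-0.001, 0.709, 0.705, -0.0]
wrist_force: [-0.3, 0.6, -0.3]
finger_gap: 0.0362
[ 0.5913 -0.1074  0.2383] [ 0.5448 -0.3707  0.783 ]
knob 272 ((0.5908045172691345, -0.03690929338335991), 0.007617471273988485)
strap ((0.5936432480812073, -0.09776270389556885), (0.03026575595140457, 0.1609112173318863), 1.468679666519165) 3542
sleeve ((0.5914043188095093, -0.08160880208015442), (0.10588718950748444, 0.034651271998882294), 0.5097959041595459) [ 0.5386 -0.0991  0.0461] [ 0.6443 -0.0639  0.0645]
0.545 0.0632091150464947
0.56 0.06326634061068126
0.625 0.062298108139452205
0.64 0.062372265871330546
```

View pics/wrist13.png

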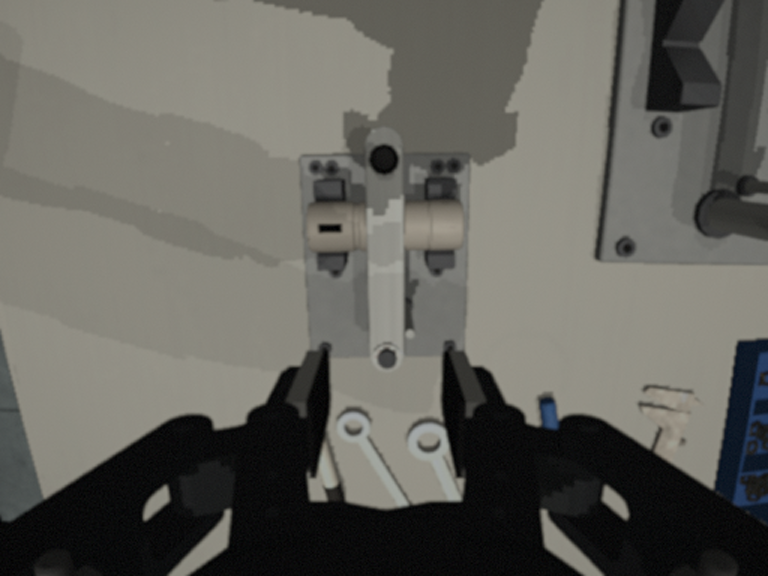

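View pics/sc13.png

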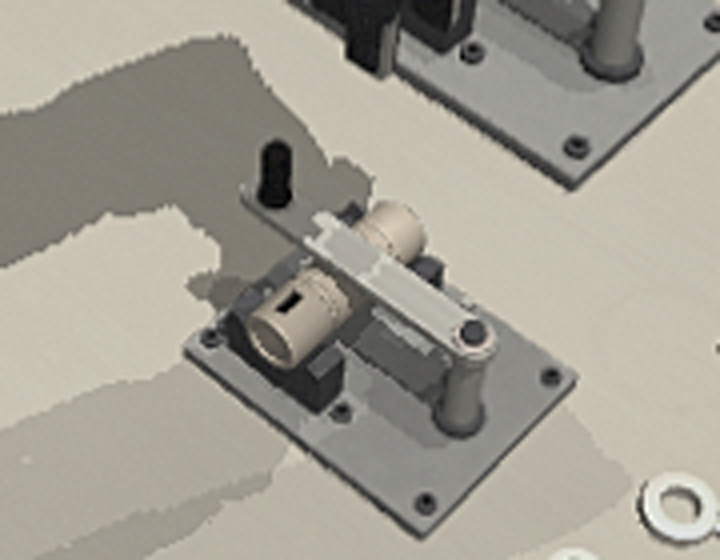

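```bash
python3 -c "
from workcell import workorder
print(workorder.hand_in())"
```

```text
the job is handed in; nothing more can be done
None
```

The plain steel sleeve is seated in the smaller fixture and the strap is across it against its stop. I handed the job in at about 20 s, with the gripper clear of everything; no verdict was given.

**Placing:** I lowered the sleeve in small steps until it touched the blocks, at about 8 N, and then released it. The last camera check puts its middle within about 1 mm of the fixture's centre endways. It reads level over both blocks to about 1 mm, at the height expected for full bedding.

**Strap:** I pushed the knob round its arc with the fingers loosely around it. It met the stop, with force rising to about 7 N and no further movement. I then backed off, opened the fingers and lifted away. The knob now reads 45 mm to the +y side of the cradle point, as specified, and the bar is across the sleeve.

**Disagreements in the checks:**
- **Gripper opening:** it read 32 mm on the 35 mm sleeve. The grip held throughout.
- **Wrist-camera heights:** they read about 1.5 mm low, so I allowed for that.
- **Fixture angle:** fits from the camera depth data differed by up to 0.8° either way. An outline drawn over the picture matched at 0°, so I used that.

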